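# Stand a rinsed bottle upside down on its drying peg

### The arm

A 6-joint arm with a two-finger parallel gripper is mounted at the origin on the work surface. World frame = base frame: x ahead of the robot, y to its left, z up, the work surface at z = 0. Lengths are in mm, angles in rad, forces in N, time in s.
With the tool pointing down it reaches from about 200 to 875 mm from the base axis. Payload 3.4 kg.
Tool frame: the origin (TCP) lies at the very end of the fingers, on their centre line; the grasp point (between the pads) lies 19 mm behind it (ctrl.hold_point_z is the distance from the TCP to the grasp point, in mm); z points along the fingers, y is the line along which they close (so a half turn about z gives the same grasp; the last joint's range is limited). The gripper opens to 94 mm and grips with 3 to 60 N. Pads are 16 mm wide; open, the fingers measure 119 mm over their backs; the gripper's body (75 mm by 177 mm) begins 78 mm behind the grasp point.
Start: joints at [-1.432, 0.276, 1.505, -0, 1.361, -0.121], TCP at [147.708, -555.744, 173.293] pointing down, gripper open.
Joint ranges: [-2.89, 2.89], [-0.75, 2.08], [0.22, 2.7], [-1.18, 4.32], [0.11, 2.71], [-2.7, 2.7]. Speed limits (rad/s): [2.57, 2.57, 3.14, 3.14, 3.14, 3.14].

### API

Orientations are given as a 3x3 rotation matrix whose columns are the frame's x, y, z axes.
In Python, from bench import ctrl gives the robot as it stands.
- The arm moves only by the tool servo_tool, never from a script. Its argument "series" is a list of rows, each a list of 3 entries, a list of its own where there are three numbers: the turn, a rotation vector about the world's x, y, z in degrees, then the shift along the world's x, y, z in mm, then the opening, from 0 (shut) to 1 (fully open). A call has 1 to 10 rows; each row shifts and turns the commanded pose from where the row before left it; what a row does not reach is not made up. A row lasts 1/12 s, in which the tool goes at most 41.7 mm and 7.16 degrees, less where a joint would pass 70% of its speed; a pose out of reach is approached as far as the arm can. A call with a gripper value outside its range is refused whole. The fingers move at their own pace and stop on an object; "newtons" is the grip in N (left out, the last holds). Time passes only in rows, so rows that do not move let the fingers close. It gives the time, the measured TCP pose, the force, the opening and the grip force at its end, in the units of the state.
- ctrl.state(): the state, without advancing time (a new reading comes with each control period).
- ctrl.read_camera(name): name is "side" or "top" or "wrist"; returns the picture (420x560x3 uint8, red, green, blue); there is no depth.
- ctrl.get_calibration(name): a dict with "vertical_fov" (degrees; the focal length in pixels is half the picture's height over the tangent of half this angle, whatever the lens; pixels are square), "cx", "cy" (the principal point, pixels), "k1" (the pictures are not rectified: a ray, as slopes to the right and down, at radius r is drawn at 1 + k1 r^2 times it, then the intrinsics apply), "pose" (4x4, takes a point from camera to world coordinates). Camera axes: x right, y down, z forward; pixel columns grow to the right and rows downward; lengths in mm; the calibration is good to about 2 mm. A picture is of the moment at which its call begins: read the wrist's pose just before it. get_calibration takes no time and is no camera call; for the wrist camera it gives the pose at the moment of the call.
- ctrl.sign_off(): hands the job in; it is judged then, once.
The state is a dict: "t": time; "qpos": joint angles; "joint_vel": joint speeds; "effort": joint torques, N m; "tool_pos": TCP position; "ee_rot": TCP orientation; "wrist_force": force on the tool from outside, world axes, zero at the start; "wrist_torque": the same for the moment, N m; "gripper_width": finger opening in mm; "gripper_force": force on a finger pad.
Only numpy, scipy, OpenCV 4.12 (cv2) and the standard library are available. Lean on these libraries where they do the work, as an engineer would, in place of code of your own. Each camera call takes 0.05 s, during which the arm holds its last target. There are 200 camera calls.

### The job

The square white bottle lying on the black mat has just been rinsed out: turn it over and put it to drain, upside down, on the empty peg of the drying rack. Keep hold of it while you lower it gently over the peg, until its rim rests on the collar at the peg's foot, then let go and move clear. Leave the cup and jar already draining, the mallet and the brush pot where they are.

Things in the scene. Friction and masses are not known exactly. Their poses are not given: they have to be found in the camera images.
- bottle: empty square-bodied white plastic bottle, blue-striped label, no cap, about 0.08 kg, lying on a flat side on the mat with its mouth roughly away from the robot. Body 54 x 54 mm in section, 100 mm long; 140 mm long overall with shoulder and neck. Origin on its axis in the middle of the square body, 27 mm above the mat as it lies; x runs along the axis to the mouth, y and z square to the flat sides
- bottle_mouth (a point): centre of the bottle's open mouth, in the plane of its rim, 90 mm from bottle along its +x. The round neck is 34 mm outside, 24 mm bore, 28 mm long, joined to the square body by a 12 mm tapering shoulder; inside the body the bottle is hollow, 48 mm wide
- peg: the empty peg of the drying rack, pale turned wood. This pose is that of its fixed foot: origin on its axis on top of the rack board (22 mm above the table), z up; a collar 40 mm across (36 on top), 10 mm high, with drain grooves. From the collar rises a dowel 19 mm in diameter, 64 mm long, flat-topped with a 1.5 mm bevel: its tip is 74 mm above the origin. See peg_collar for its play
- peg_collar (a point): centre of the collar's top face, 10 mm above peg; the bottle's rim rests here, so that bottle_mouth ends at this point. The dowel is worn loose in the collar: it leans 4 to 7 degrees some way, so its tip stands 5 to 8 mm off the axis (not in the pose); it pivots at the collar, stays as left and yields sideways to under 1 N. The 24 mm neck fits it with 2.5 mm to spare all round
- rack: brown wooden rack board, fixed, 130 x 410 x 22 mm (x, y, z), origin at the centre of its underside on the table; it carries three like pegs on its y axis, at y = -135, 0 and 135 mm. One, at any of the three, is empty; the cup and the jar stand on the other two
- mat: black rubber drip mat, fixed, 240 x 180 x 6 mm, origin at the centre of its underside on the table
- cup: blue ceramic cup, 72 mm across the rim, 90 mm high, upside down over one of the pegs of the rack. Origin at the centre of its rim, on the board. Leave it
- jar: green glass jar, 72 mm across, 112 mm high, upside down over another peg of the rack. Origin at the centre of its rim, on the board. Leave it
- mallet: turned wooden carver's mallet standing on its head, handle up, 94 mm across, 217 mm high, origin at the centre of its underside. Leave it
- brush_pot: yellow plastic pot of paint brushes, 76 mm across, pot 90 mm high, brushes up to about 200 mm. Origin at the centre of its underside. Leave it
Mind the look-alikes: they are no part of the job. What is meant by the bottle is not orange or pink, and is the smaller of those in its own colour.

How it is judged (in metres and radians):
On the way, in this order (a step that is already met when the one before it is completed fails the run):
1. the bottle is picked up and turned over: held in the air with its mouth down, within 20 degrees of upright (angle between the x axis of bottle and the z axis of peg, either way round below 0.35 rad and x of bottle in the frame of bottle_mouth below -0.05 m and height (world z) of bottle_mouth above 0.097 m and contact force between the fingers and bottle above 1 N), for 0.2 s.
2. still held by the fingers, its rim is brought down onto the collar of the peg (within 4 mm of it) (z of bottle_mouth in the frame of peg_collar below 0.004 m and horizontal distance between bottle_mouth and peg_collar below 0.007 m and contact force between the fingers and bottle above 1 N), for 0.1 s.
At the end, for the whole second after the job is handed in: The bottle stands upside down over the empty peg, within 6 degrees of upright, its rim within 4 mm of the collar's top and within 7 mm of its axis, at rest and let go; the cup and jar are within 15 mm and the mallet and brush pot within 20 mm of where they stood (z of bottle_mouth in the frame of peg_collar below 0.004 m and horizontal distance between bottle_mouth and peg_collar below 0.007 m and angle between the x axis of bottle and the z axis of peg, either way round below 0.1 rad and linear speed of bottle below 0.02 m/s and distance of each of cup, jar from where it was at the start of the episode below 0.015 m and distance of each of mallet, brush_pot from where it was at the start of the episode below 0.02 m); the robot touches nothing.
It fails at once if the cup or the jar is shifted by more than 25 mm, or the mallet or the brush pot by more than 30 mm (distance of any of cup, jar from where it was at the start of the episode above 0.025 m or distance of any of mallet, brush_pot from where it was at the start of the episode above 0.03 m).
It fails at once if the bottle is pressed or dropped on the peg with more than 45 N (contact force between bottle and peg above 45 N).
It also fails if it takes over 67 s, if anything falls off the work surface, if the arm or the gripper's body presses on something with over 40 N, if the wrist force passes 120 N, or if a joint passes its speed limit or range.

## Working session

There is one attempt and no reset: what is moved stays moved. The work goes in short steps, Python scripts to look and compute and a tool call to move; the robot and the scene stay as the last step left them, time stands still between calls to the robot, and variables do not carry over. Pictures are saved under pics/ and viewed, at most 10 in all, crops included, and the job is handed in when it is done.

Besides the shell and the picture viewer there is one more tool, called after ">>>" as name([rows], argument=value, ...), one row to a line, values as JSON. servo_tool: Moves the arm, as the interface text tells. Its arguments: {"type":"object","properties":{"series":{"type":"array"},"newtons":{"type":"number"}},"required":["series"]}

```bash
mkdir -p pics; cat > h.py <<'E'
import numpy as np, cv2
from bench import ctrl
def snap(n,f):
    c=ctrl.get_calibration(n); im=ctrl.read_camera(n); cv2.imwrite(f'pics/{f}.png',im[:,:,::-1]); np.save(f'pics/{f}.npy',np.array([c],dtype=object)); return im,c
def load(f): return np.load(f'pics/{f}.npy',allow_pickle=True)[0]
def K(c):
    f=210/np.tan(np.radians(c['vertical_fov'])/2); return np.array([[f,0,c['cx']],[0,f,c['cy']],[0,0,1.]])
def ray(c,u,v):
    k=K(c);d=np.array([(u-c['cx'])/k[0,0],(v-c['cy'])/k[0,0]]);s=d.copy()
    for _ in range(30): s=d/(1+c['k1']*(s@s))
    T=np.array(c['pose']); return T[:3,3],T[:3,:3]@np.array([s[0],s[1],1])
def atz(c,u,v,z):
    o,r=ray(c,u,v); return o+r*(z-o[2])/r[2]
def proj(c,P):
    T=np.array(c['pose']); p=T[:3,:3].T@(np.array(P,float)-T[:3,3]); s=p[:2]/p[2]; s=s*(1+c['k1']*(s@s)); return s*K(c)[0,0]+[c['cx'],c['cy']]
def tri(*obs):
    A=np.zeros((3,3));b=np.zeros(3)
    for c,u,v in obs:
        o,r=ray(c,u,v); r/=np.linalg.norm(r); M=np.eye(3)-np.outer(r,r); A+=M;b+=M@o
    return np.linalg.solve(A,b)
E
python3 - <<'E'
from h import *
a,c=snap('top','top0'); b,d=snap('side','side0')
for x in (c,d): print(np.round(x['pose'],3),x['vertical_fov'],x['k1'])
print(ctrl.hold_point_z)
E
```

```text
[[ 2.60000e-02 -9.99000e-01  2.70000e-02  4.48658e+02]
 [-9.99000e-01 -2.50000e-02  3.60000e-02 -6.52550e+01]
 [-3.60000e-02 -2.80000e-02 -9.99000e-01  9.14627e+02]
 [ 0.00000e+00  0.00000e+00  0.00000e+00  1.00000e+00]] 56.81482115625578 -0.11181335013378105
[[-9.16000e-01 -2.81000e-01  2.87000e-01  1.39380e+02]
 [-4.02000e-01  6.56000e-01 -6.39000e-01  7.15137e+02]
 [-9.00000e-03 -7.00000e-01 -7.14000e-01  9.24197e+02]
 [ 0.00000e+00  0.00000e+00  0.00000e+00  1.00000e+00]] 47.55512363952168 -0.057844488578427555
18.8
```

View pics/top0.png

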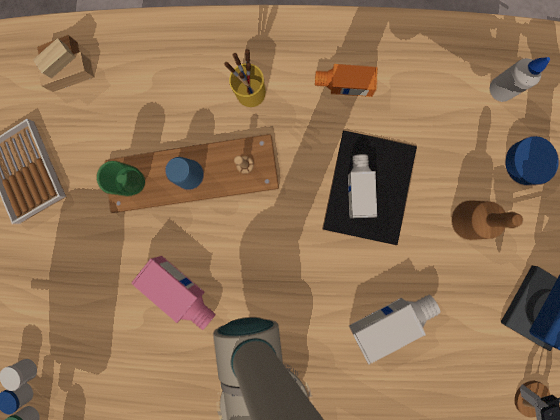

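View pics/side0.png

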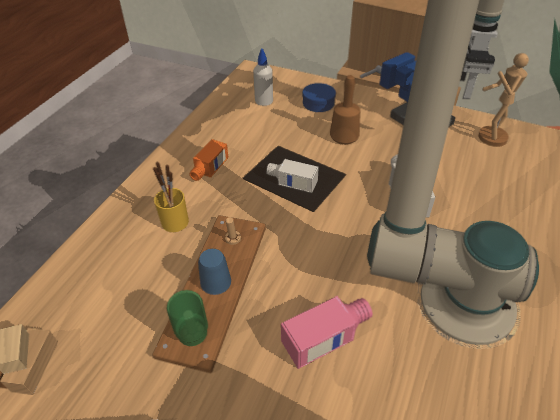

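Candidates in the top view: white bottle on the mat (362,185), larger white bottle (395,330), orange (347,79) and pink (175,293). The one on the black mat fits: it is white, the smaller of the two whites, and its mouth points away from the robot. The empty peg is at (243,163), at the board's right end. I'll confirm both in one enlarged crop.

```bash
python3 - <<'E'
from h import *
im=cv2.imread('pics/top0.png')
a=cv2.resize(im[140:230,330:395],None,fx=6,fy=6,interpolation=cv2.INTER_CUBIC)
b=cv2.resize(im[140:230,210:275],None,fx=6,fy=6,interpolation=cv2.INTER_CUBIC)
cv2.imwrite('pics/crop1.png',np.hstack([a,b]))
E
```

```text
(no output)
```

View pics/crop1.png

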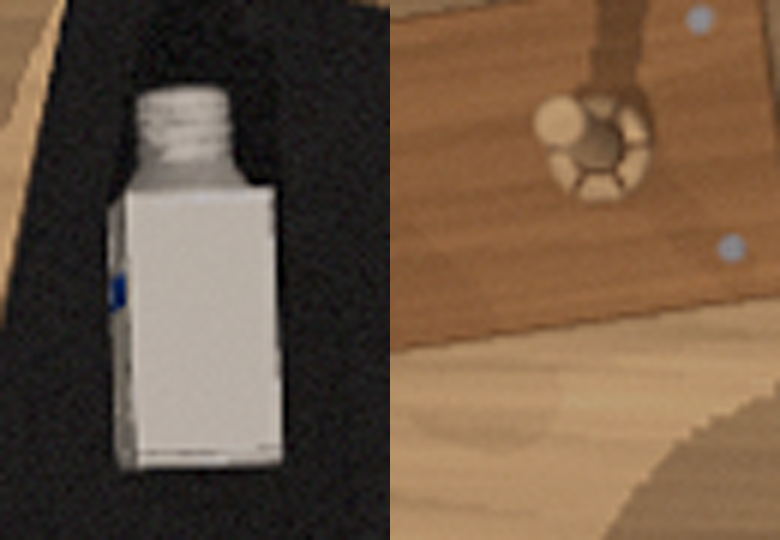

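The crop shows the plain small white bottle (blue stripe on its side). The corners of its top face are at about (351,172), (376,171), (377,217) and (353,217.5). The peg collar centre is near (245,164.7) and the leaning tip near (238.3,160).

```bash
python3 - <<'E'
from h import *
c=load('top0'); d=load('side0')
q=[(128,192),(275,188),(284,460),(136,465)]
P=np.array([atz(c,330+u/6,140+v/6,60) for u,v in q]); print(P.round(1)); print(P.mean(0), np.degrees(np.arctan2(*((P[0]+P[1]-P[2]-P[3])[[1,0]]))))
print('mouth',atz(c,330+183/6,140+88/6,33))
print('collar',atz(c,245,164.7,27),'tip',atz(c,238.3,160,96))
for n,p,z in [('brush',(249,98),0),('brushtop',(247,52),200),('big',(395,330),40),('cup',(187,170),112),('pegside',None,0)]:
    if p: print(n,atz(c,*p,z).round())
print('side: bottle',tri((c,362,195),(d,298,168)),'collar side',atz(d,232.5,238,27),'tip',atz(d,231,221,96))
s=ctrl.state();print(s['ee_rot'],ctrl.get_calibration('wrist')['pose'],s['t'])
E
```

```text
[[ 556.6 -183.3   60. ]
 [ 559.5 -237.5   60. ]
 [ 459.6 -242.5   60. ]
 [ 456.4 -188.2   60. ]]
[ 508.00249921 -212.85202745   60.        ] 2.8421471757824643
mouth [ 600.28869464 -207.29800866   33.        ]
collar [572.21823848  56.97290947  27.        ] tip [572.44233981  62.17441285  96.        ]
brush [738.  56.   0.]
brushtop [765.  37. 200.]
big [ 205. -294.   40.]
cup [547. 168. 112.]
side: bottle [ 506.11355701 -207.0892221    63.81242954] collar side [570.55917514  61.53343037  27.        ] tip [565.5303237   66.22254783  96.        ]
[[ 9.66464468e-01  2.56800289e-01 -2.07063442e-04]
 [ 2.56800281e-01 -9.66463127e-01  1.62493734e-03]
 [ 2.17165196e-04 -1.62361815e-03 -9.99998658e-01]] [[ 2.57329647e-01 -9.28493916e-01 -2.67732145e-01  2.24718746e+02]
 [-9.66323620e-01 -2.47352904e-01 -7.09591648e-02 -5.35822588e+02]
 [-3.39170777e-04  2.76975792e-01 -9.60876837e-01  3.84203698e+02]
 [ 0.00000000e+00  0.00000000e+00  0.00000000e+00  1.00000000e+00]] 0.1
```

>>> servo_tool([
  [[0,0,0],[10,20,30],1],
  [[0,0,0],[10,20,30],1],
  [[0,0,-2],[20,35,5],1],
  [[0,0,-2],[20,35,5],1],
  [[0,0,-2],[20,35,5],1],
  [[0,0,-2],[20,35,5],1],
  [[0,0,-2],[20,35,5],1],
  [[0,0,-2],[20,35,5],1],
  [[0,0,0],[20,35,5],1],
  [[0,0,0],[20,35,5],1],
])

```text
t: 0.93
tool_pos: [327.9, -233.7, 273.3]
ee_rot: [[0.999, 0.05, -0.0], [0.05, -0.999, 0.0], [-0.0, -0.0, -1.0]]
wrist_force: [1.1, -0.8, -0.4]
gripper_width: 93.9
gripper_force: 0.0
```

```bash
python3 - <<'E'
from h import *
import json
s=ctrl.state(); json.dump([[list(map(float,s['qpos'])),list(map(float,s['tool_pos']))]],open('log.json','w')); print(np.round(s['qpos'],3))
E
```

```text
[-0.792 -0.036  1.63   0.     1.548  0.729]
```

>>> servo_tool([
  [[0,-6,0],[-10,0,5],1],
  [[0,-6,0],[-10,0,5],1],
  [[0,-6,0],[-10,0,5],1],
  [[0,-6,0],[-10,0,5],1],
  [[0,-6,0],[-10,0,5],1],
  [[0,0,0],[0,0,0],1],
])

```text
t: 1.43
tool_pos: [276.0, -237.0, 293.3]
ee_rot: [[0.891, 0.03, 0.452], [0.034, -0.999, 0.001], [0.452, 0.014, -0.892]]
wrist_force: [-0.8, -0.0, -0.2]
gripper_width: 93.8
gripper_force: 0.0
```

```bash
cat > kin.py <<'E'
import numpy as np
from scipy.optimize import least_squares
from scipy.spatial.transform import Rotation as Ro
def fk(q,p):
    h0,a1,L1,L2,e,d6=p; c=np.cos;s=np.sin; j=q; y=j[1]+j[2]
    w=np.array([a1+L1*s(j[1])+L2*s(y)+e*c(y),0,h0+L1*c(j[1])+L2*c(y)-e*s(y)])
    R=Ro.from_euler('ZYZYZ',[j[0],y,j[3],j[4],j[5]+np.pi/2])
    return Ro.from_euler('Z',j[0]).apply(w)+R.apply([0,0,d6]),R.as_matrix()
E
python3 - <<'E'
from h import *
from kin import *
import json
s=ctrl.state(); L=json.load(open('log.json'))
L.append([list(map(float,s['qpos'])),list(map(float,s['tool_pos']))]);L.append([[-1.432,.276,1.505,0,1.361,-.121],[147.708,-555.744,173.293]])
json.dump(L,open('log.json','w'))
r=least_squares(lambda p:np.concatenate([fk(q,p)[0]-t for q,t in L]+[0.01*(p-[300,0,400,400,0,250])]),[300,0,400,400,0,250])
print(r.x.round(1),r.fun.round(1)); np.save('p.npy',r.x)
print(np.round(s['qpos'],3),s['tool_pos'],np.abs(fk(s['qpos'],r.x)[1]-s['ee_rot']).max())
E
```

```text
Traceback (most recent call last):
  File "kin.py", line 7, in fk
    R=Ro.from_euler('ZYZYZ',[j[0],y,j[3],j[4],j[5]+np.pi/2])
  File "scipy/spatial/transform/_rotation.pyx", line 1413, in scipy.spatial.transform._rotation.Rotation.from_euler
ValueError: Expected axis specification to be a non-empty string of upto 3 characters, got ZYZYZ
```

```bash
sed -i "s/R=Ro.*/R=Ro.from_euler('ZYZ',[j[0],y,j[3]])*Ro.from_euler('YZ',[j[4],j[5]+np.pi\/2])/" kin.py
cat > plan.py <<'E'
from h import *
from kin import *
p=np.load('p.npy')
lo=np.array([-2.89,-.75,.22,-1.18,.11,-2.7]);hi=np.array([2.89,2.08,2.7,4.32,2.71,2.7])
def ik(hold,R,q0):
    tcp=np.array(hold)+18.8*R[:,2]
    def f(q):
        t,M=fk(q,p); return np.r_[(t-tcp)/100,(Ro.from_matrix(M.T@R)).as_rotvec()]
    r=least_squares(f,np.clip(q0,lo+.001,hi-.001),bounds=(lo,hi)); return r.x,np.abs(r.fun).max()
def tool(az,tilt): # tool z = az dir*sin(tilt) - z*cos(tilt); x up-ish
    return Ro.from_euler('ZY',[az,-tilt],degrees=True).as_matrix()@np.diag([1,-1,-1.])
E
python3 - <<'E'
from h import *
from kin import *
import json
s=ctrl.state(); L=json.load(open('log.json'))
L.append([list(map(float,s['qpos'])),list(map(float,s['tool_pos']))]);L.append([[-1.432,.276,1.505,0,1.361,-.121],[147.708,-555.744,173.293]])
json.dump(L,open('log.json','w'))
r=least_squares(lambda p:np.concatenate([fk(q,p)[0]-t for q,t in L]+[0.01*(p-[300,0,400,400,0,250])]),[300,0,400,400,0,250])
print(r.x.round(1),r.fun.round(1)); np.save('p.npy',r.x)
print(np.round(s['qpos'],3),s['tool_pos'],np.abs(fk(s['qpos'],r.x)[1]-s['ee_rot']).max())
from plan import *
q0=s['qpos']
for til in (35,45,55):
    q,e=ik([505,-213,33],tool(2.8,til),q0); print('grasp',til,q.round(2),round(e,4))
    for yaw in (-45,-30,0,30,45,60):
        R=tool(2.8+yaw,til-90)
        q2,e2=ik([572,58,160],R,q); print('  ',yaw,q2.round(2),round(e2,4))
E
```

```text
[306.   57.6 655.5 367.2 115.9 573.6] [-48.4 -49.7 -10.2  -1.3   0.7   5.2 -68.7  -9.6  -0.1  -1.3   0.7   5.2
 -68.7  -9.6  -0.1   0.1   0.6   2.6  -0.3   1.2   3.2]
[-1.506 -0.285  1.881  0.469  1.52   0.012] [ 275.96239945 -237.04791857  293.32117086] 5.48172618408671e-16
grasp 35 [-0.88  0.59  2.58  2.24  0.63 -1.61] 0.0
   -45 [-0.27  0.99  0.78  0.48  2.21  2.16] 0.0
   -30 [-0.15  1.07  0.59  0.39  2.39  2.05] 0.0
   0 [0.08 1.15 0.36 0.05 2.59 1.63] 0.0
   30 [ 0.31  1.09  0.52 -0.34  2.45  1.15] 0.0
   45 [ 0.42  1.02  0.7  -0.45  2.29  1.02] 0.0
   60 [ 0.54  0.94  0.92 -0.53  2.1   0.94] 0.0
grasp 45 [-1.1   0.87  2.7   2.24  0.95 -2.01] 0.062
   -45 [-0.23  0.85  0.92  0.4   2.06  2.13] 0.0
   -30 [-0.13  0.91  0.77  0.3   2.2   2.  ] 0.0
   0 [0.08 0.98 0.6  0.03 2.34 1.61] 0.0
   30 [ 0.14  0.11  2.49  3.71  0.11 -2.7 ] 1.3063
   45 [ 0.1   0.11  2.49  3.36  0.11 -2.7 ] 1.1876
   60 [ 0.05  0.1   2.49  3.01  0.11 -2.7 ] 1.0381
grasp 55 [-1.34  1.16  2.7   2.03  1.1  -2.29] 0.1469
   -45 [-0.19  0.71  1.06  0.32  1.89  2.14] 0.0
   -30 [-0.1   0.76  0.94  0.23  2.    1.98] 0.0
   0 [0.08 0.82 0.83 0.02 2.11 1.61] 0.0
   30 [ 0.27  0.78  0.9  -0.19  2.04  1.23] 0.0
   45 [ 0.11  0.11  2.49  3.41  0.11 -2.7 ] 1.0305
   60 [ 0.07  0.11  2.49  3.08  0.11 -2.7 ] 0.8887
```

```bash
sed -i "s/h0,a1,L1,L2,e,d6=p/h0,a1,L1,L2,e,d6,b=p/; s/e\*c(y),0,h0/e*c(y),b,h0/" kin.py
python3 - <<'E'
from kin import *
import json
L=json.load(open('log.json')); L=[L[0],L[1],L[2]]
L=[[q,t] for q,t in L]
x0=np.array([300,0,400,400,0,250,70.])
r=least_squares(lambda p:np.concatenate([fk(q,p)[0]-t for q,t in L]+[0.003*(p-x0)]),x0)
print(r.x.round(1),r.fun.round(2)); np.save('p.npy',r.x)
from plan import *
q0=ctrl.state()['qpos']
for til in (35,45,55):
  for qs in (q0,[-.6,0,2.,0.2,.5,1]):
    q,e=ik([505,-213,33],tool(2.8,til),np.array(qs)); print('grasp',til,q.round(2),round(e,4))
    for yaw in (-45,0,45):
        R=tool(2.8+yaw,til-90)
        q2,e2=ik([572,58,160],R,np.array([0,.7,1,0,2,1.5])); print('  ',yaw,q2.round(2),round(e2,4))
E
```

```text
[1.359e+02 6.000e-01 6.297e+02 4.205e+02 5.950e+01 4.225e+02 6.940e+01] [-0.    0.   -0.   -0.   -0.01  0.   -0.    0.01  0.   -0.49  0.    0.69
  0.06  0.18  0.52 -0.  ]
grasp 35 [-0.88  0.26  2.29  1.2   0.52 -0.42] 0.0
   -45 [-0.28  0.79  1.09  0.44  2.12  2.08] 0.0
   0 [ 0.01  0.91  0.83 -0.05  2.36  1.51] 0.0
   45 [ 0.28  0.82  1.04 -0.52  2.11  0.95] 0.0
grasp 35 [-0.88  0.26  2.29  1.2   0.52 -0.42] 0.0
   -45 [-0.28  0.79  1.09  0.44  2.12  2.08] 0.0
   0 [ 0.01  0.91  0.83 -0.05  2.36  1.51] 0.0
   45 [ 0.28  0.82  1.04 -0.52  2.11  0.95] 0.0
grasp 45 [-1.02  0.33  2.43  1.65  0.67 -1.02] 0.0
   -45 [-0.26  0.7   1.16  0.37  1.99  2.08] 0.0
   0 [ 0.    0.8   0.94 -0.04  2.19  1.52] 0.0
   45 [ 0.25  0.72  1.11 -0.44  1.97  0.96] 0.0
grasp 45 [-1.02  0.33  2.43  1.65  0.67 -1.02] 0.0
   -45 [-0.26  0.7   1.16  0.37  1.99  2.08] 0.0
   0 [ 0.    0.8   0.94 -0.04  2.19  1.52] 0.0
   45 [ 0.25  0.72  1.11 -0.44  1.97  0.96] 0.0
grasp 55 [-1.16  0.5   2.55  1.87  0.93 -1.47] 0.0
   -45 [-0.22  0.6   1.23  0.3   1.85  2.09] 0.0
   0 [-0.    0.69  1.06 -0.03  2.    1.52] 0.0
   45 [ 0.21  0.62  1.19 -0.35  1.83  0.95] 0.0
grasp 55 [-1.16  0.5   2.55  1.87  0.93 -1.47] 0.0
   -45 [-0.22  0.6   1.23  0.3   1.85  2.09] 0.0
   0 [-0.    0.69  1.06 -0.03  2.    1.52] 0.0
   45 [ 0.21  0.62  1.19 -0.35  1.83  0.95] 0.0
```

```bash
cat >> plan.py <<'E'
def go(hold,R,n):
    s=ctrl.state(); R0=np.array(s['ee_rot']); t0=np.array(s['tool_pos']); t1=np.array(hold)+18.8*R[:,2]
    rv=Ro.from_matrix(R@R0.T).as_rotvec(); q=np.array(s['qpos'])
    print('turn deg',np.degrees(rv).round(2),'shift',(t1-t0).round(1),'| per row',(np.degrees(rv)/n).round(2),((t1-t0)/n).round(1))
    mx=0
    for k in range(1,n+1):
        M=Ro.from_rotvec(rv*k/n).as_matrix()@R0; q2,e=ik(t0+(t1-t0)*k/n-18.8*M[:,2],M,q); mx=np.maximum(mx,np.abs(q2-q)*12); q=q2
    print('q end',q.round(2),'err',round(e,4),'max rate',mx.round(2))
E
python3 - <<'E'
from plan import *
R=tool(2.8,40); go(np.array([500,-213,33])-110*R[:,2],R,10)
E
```

```text
turn deg [  1.34 -13.08   1.14] shift [ 165.5   21.2 -190.5] | per row [ 0.13 -1.31  0.11] [ 16.5   2.1 -19. ]
q end [-1.18  0.03  2.32  1.    0.8  -0.38] err 0.0 max rate [0.4  0.67 0.59 1.26 0.91 1.22]
```

>>> servo_tool([
  [[0.13,-1.31,0.11],[16.5,2,-19],1],
  [[0.13,-1.31,0.11],[16.5,2,-19],1],
  [[0.13,-1.31,0.11],[16.5,2,-19],1],
  [[0.13,-1.31,0.11],[16.5,2,-19],1],
  [[0.13,-1.31,0.11],[16.5,2,-19],1],
  [[0.13,-1.31,0.11],[16.5,2,-19],1],
  [[0.13,-1.31,0.11],[16.5,2,-19],1],
  [[0.13,-1.31,0.11],[16.5,2,-19],1],
  [[0,0,0],[0,0,0],1],
  [[0,0,0],[0,0,0],1],
])

```text
t: 2.27
tool_pos: [413.5, -216.5, 141.8]
ee_rot: [[0.793, 0.063, 0.606], [0.052, -0.998, 0.036], [0.607, 0.003, -0.795]]
wrist_force: [-0.2, 0.2, 0.4]
gripper_width: 94.1
gripper_force: 0.0
```

```bash
python3 - <<'E'
from plan import *
im,c=snap('wrist','w1'); s=ctrl.state(); print(np.round(s['qpos'],2),s['tool_pos'])
yaw=np.radians(2.8);ax=np.array([np.cos(yaw),np.sin(yaw),0]);ay=np.array([-ax[1],ax[0],0]);C=np.array([508,-212.8,33])
for k in [(50,27,27),(50,-27,27),(-50,-27,27),(-50,27,27)]: print(proj(c,C+ax*k[0]+ay*k[1]+[0,0,27]).round(1))
print('mouth',proj(c,C+90*ax).round(1))
R=tool(2.8,40); go(np.array([500,-213,33]),R,10)
E
```

```text
[-1.22 -0.07  2.24  0.81  0.94 -0.2 ] [ 413.5828407  -217.84511958  142.94561188]
[259.6 135.6]
[307.1 136.3]
[308.5 219. ]
[255.6 218.2]
mouth [283.6 121.8]
turn deg [ 0.48 -2.58 -0.76] shift [  98.5    5.4 -124.3] | per row [ 0.05 -0.26 -0.08] [  9.8   0.5 -12.4]
q end [-0.96  0.28  2.37  1.45  0.58 -0.75] err 0.0 max rate [0.35 0.47 0.24 1.1  0.59 1.  ]
```

View pics/w1.png

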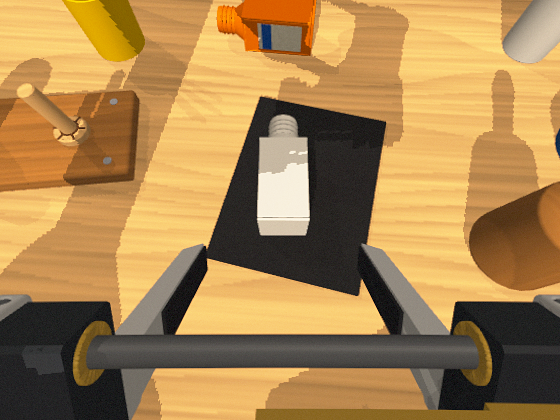

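The wrist view agrees with the top-view estimate to about 1–2 px: the top-face corners are at (259,138), (308,138), (309,219) and (258,219). The peg's collar is at (71,131) and its tip at (27,92). I'll approach and grasp.

>>> servo_tool([
  [[0,-0.3,0],[11,0.5,-14],1],
  [[0,-0.3,0],[11,0.5,-14],1],
  [[0,-0.3,0],[11,0.5,-14],1],
  [[0,-0.3,0],[11,0.5,-14],1],
  [[0,-0.3,0],[11,0.5,-14],1],
  [[0,-0.3,0],[11,0.5,-14],1],
  [[0,-0.3,0],[11,0.5,-14],1],
  [[0,-0.3,0],[11,0.5,-14],1],
  [[0,0,0],[5,0.5,-6],1],
  [[0,0,0],[5,0.5,-6],1],
])

```text
t: 3.15
tool_pos: [512.8, -215.1, 19.9]
ee_rot: [[0.765, 0.06, 0.642], [0.053, -0.998, 0.03], [0.642, 0.011, -0.766]]
wrist_force: [-0.1, -0.0, -0.7]
gripper_width: 94.4
gripper_force: 0.0
```

>>> servo_tool([
  [[0,0,0],[0,0,0],1],
  [[0,0,0],[0,0,0],0],
  [[0,0,0],[0,0,0],0],
  [[0,0,0],[0,0,0],0],
  [[0,0,0],[0,0,0],0],
  [[0,0,0],[0,0,0],0],
  [[0,0,0],[0,0,0],0],
  [[0,0,0],[0,0,0],0],
], newtons=12)

```text
t: 3.82
tool_pos: [511.0, -213.6, 19.1]
ee_rot: [[0.766, 0.059, 0.64], [0.051, -0.998, 0.031], [0.641, 0.009, -0.767]]
wrist_force: [-2.3, 0.3, 3.3]
gripper_width: 53.9
gripper_force: 11.9
```

```bash
python3 - <<'E'
from plan import *
s=ctrl.state(); R=np.array(s['ee_rot']); print(np.round(s['qpos'],2),s['tool_pos'],'hold',s['tool_pos']-18.8*R[:,2],s['gripper_width'],s['gripper_force'],s['t'])
print(R.round(3))
a,b=load('top0'),load('w1')
print('collar',tri((a,245,164.3),(b,71,131)),'tip',tri((a,238.3,160),(b,27,92)))
print('single: collar z28',atz(b,71,131,28),'tip z96',atz(b,27,92,96))
E
```

```text
[-0.97  0.28  2.36  1.44  0.58 -0.75] [ 511.04718134 -213.63239329   19.09283219] hold [ 499.00853838 -214.20989916   33.52119186] 53.884394173656176 11.938894763588905 3.8167
[[ 0.766  0.059  0.64 ]
 [ 0.051 -0.998  0.031]
 [ 0.641  0.009 -0.767]]
collar [572.58483462  58.16046282  23.94637477] tip [572.95355353  63.41626505  89.95381119]
single: collar z28 [568.87774534  55.48970569  28.        ] tip z96 [567.51079078  57.31232811  96.        ]
```

```bash
python3 - <<'E'
from plan import *
go([430,-60,240],tool(25,40),10)
E
```

```text
turn deg [5.600e-01 1.000e-02 2.161e+01] shift [-70.1 158.7 206.5] | per row [0.06 0.   2.16] [-7.  15.9 20.7]
q end [-0.99 -0.2   2.13  0.75  1.21 -0.13] err 0.0 max rate [0.08 0.72 0.4  1.58 0.86 1.36]
```

>>> servo_tool([
  [[0,0,0],[0,0,5],0],
  [[0,0,0],[0,0,20],0],
  [[0,0,0],[0,0,30],0],
  [[0,0,0],[0,0,30],0],
  [[0,0,0],[0,0,15],0],
])

```text
t: 4.23
tool_pos: [511.5, -214.5, 121.7]
ee_rot: [[0.765, 0.059, 0.641], [0.054, -0.998, 0.028], [0.642, 0.013, -0.767]]
wrist_force: [0.3, -0.5, -1.6]
gripper_width: 54.3
gripper_force: 12.0
```

```bash
python3 - <<'E'
from plan import *
s=ctrl.state(); print(s['tool_pos'],s['gripper_width'],s['gripper_force'],s['wrist_force'])
go([430,-60,240],tool(25,40),10)
E
```

```text
[ 511.46135465 -214.45738448  121.7279484 ] 54.28495126678005 11.954469457268715 [ 0.31044148 -0.51455026 -1.61378047]
turn deg [ 0.72  0.11 21.6 ] shift [-70.5 159.6 103.9] | per row [0.07 0.01 2.16] [-7.1 16.  10.4]
q end [-0.99 -0.2   2.13  0.75  1.21 -0.13] err 0.0 max rate [0.08 0.37 0.15 0.44 0.6  0.14]
```

>>> servo_tool([
  [[0,0,2.4],[-7.8,17.7,11.5],0],
  [[0,0,2.4],[-7.8,17.7,11.5],0],
  [[0,0,2.4],[-7.8,17.7,11.5],0],
  [[0,0,2.4],[-7.8,17.7,11.5],0],
  [[0,0,2.4],[-7.8,17.7,11.5],0],
  [[0,0,2.4],[-7.8,17.7,11.5],0],
  [[0,0,2.4],[-7.8,17.7,11.5],0],
  [[0,0,2.4],[-7.8,17.7,11.5],0],
  [[0,0,2.4],[-7.8,17.7,11.5],0],
  [[0,0,0],[0,0,0],0],
])

```text
t: 5.07
tool_pos: [440.1, -52.6, 223.5]
ee_rot: [[0.692, 0.425, 0.584], [0.333, -0.905, 0.265], [0.641, 0.011, -0.767]]
wrist_force: [0.1, -0.8, -0.6]
gripper_width: 53.6
gripper_force: 12.0
```

```bash
python3 - <<'E'
from plan import *
im,c=snap('wrist','w2'); print(proj(c,[571,57,28]),proj(c,[571,62,96]))
u,v=proj(c,[571,60,60]).astype(int); u=min(max(u,70),490);v=min(max(v,60),360)
cv2.imwrite('pics/w2c.png',np.vstack([im[:,:,::-1],])); print(u,v)
t=cv2.resize(im[v-60:v+60,u-70:u+70,::-1],None,fx=5,fy=5,interpolation=cv2.INTER_CUBIC); cv2.imwrite('pics/w2crop.png',t)
E
```

```text
[251.11936934 176.20713157] [243.64394967 148.36210497]
247 163
```

View pics/w2crop.png

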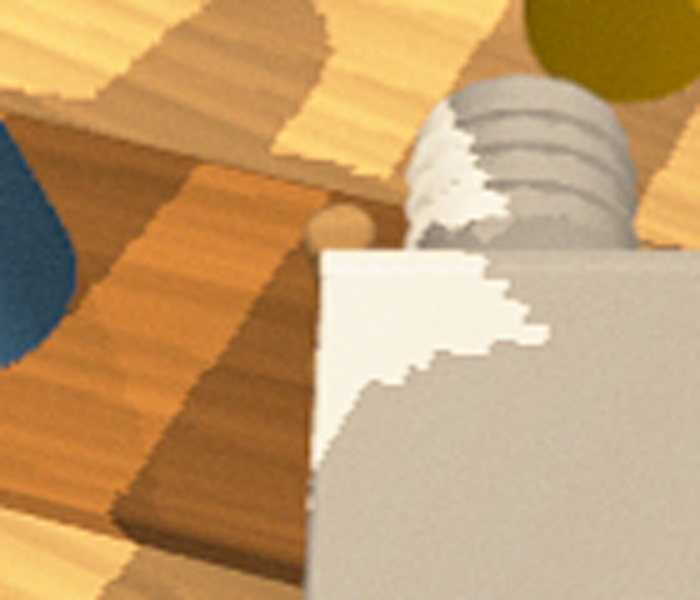

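The bottle hides the collar, and the tip shows at (244.6,149), within 1 px of the prediction. I'll step right for a clear view of the peg.

>>> servo_tool([
  [[0,0,0],[10,-25,5],0],
  [[0,0,0],[10,-25,5],0],
  [[0,0,0],[10,-25,5],0],
  [[0,0,0],[5,-15,5],0],
  [[0,0,0],[0,0,0],0],
  [[0,0,0],[0,0,0],0],
])

```text
t: 5.62
tool_pos: [475.7, -144.9, 241.0]
ee_rot: [[0.695, 0.422, 0.583], [0.328, -0.907, 0.265], [0.64, 0.007, -0.768]]
wrist_force: [0.3, 0.4, -1.1]
gripper_width: 54.2
gripper_force: 12.0
```

```bash
python3 - <<'E'
from plan import *
im,c=snap('wrist','w3'); u,v=proj(c,[571,60,55]).astype(int); print(u,v)
u=max(u,50);v=max(v,45)
t=cv2.resize(im[v-45:v+45,u-50:u+50,::-1],None,fx=7,fy=6.5,interpolation=cv2.INTER_CUBIC)
t=cv2.resize(im[v-45:v+45,u-50:u+50,::-1],None,fx=6,fy=6,interpolation=cv2.INTER_CUBIC); cv2.imwrite('pics/w3crop.png',t)
s=im; 
E
```

```text
182 167
```

View pics/w3crop.png

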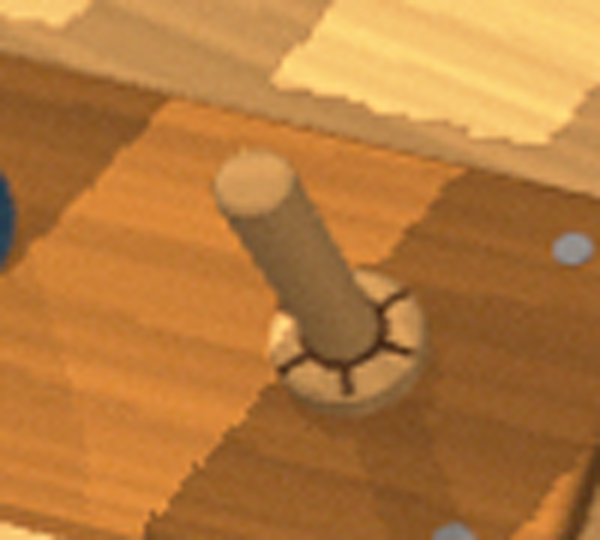

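The view is clear: collar top centre at (190,177.8), dowel tip centre at (174.7,152.3).

```bash
python3 - <<'E'
from plan import *
w3,w2,w1,tp=[load(f) for f in('w3','w2','w1','top0')]
print('collar w3',atz(w3,190,177.8,32),'w1',atz(w1,71,129.5,32),'top',atz(tp,245,164.5,30))
print('tip w3',atz(w3,174.7,152.3,95.8),'w2',atz(w2,244.6,149,95.8),'w1',atz(w1,27,92,95.8),'top',atz(tp,238.3,160,95.8))
print('tri c',tri((w3,190,177.8),(tp,245,164.5)),'tip',tri((w3,174.7,152.3),(w2,244.6,149),(tp,238.3,160)))
for yaw in(-45,):
    go([570,60,260],tool(2.8+yaw,-50),20)
    go([480,-60,300],tool(2.8+yaw/2,-5),10)
E
```

```text
collar w3 [569.94048916  53.63161489  32.        ] w1 [568.38001396  52.80727291  32.        ] top [572.26378555  56.57425402  30.        ]
tip w3 [570.82177072  58.90014524  95.8       ] w2 [570.77374167  60.48724079  95.8       ] w1 [567.67719452  57.52378203  95.8       ] top [572.47258178  62.20554536  95.8       ]
tri c [572.81276799  57.36675894  24.93020334] tip [573.53041135  62.79825366  90.29013299]
turn deg [ 14.38  93.08 -52.55] shift [ 84.1 213.3   7. ] | per row [ 0.72  4.65 -2.63] [ 4.2 10.7  0.4]
q end [-0.27  0.68  1.    0.45  2.23  2.17] err 0.0 max rate [1.11 0.59 0.7  0.97 0.85 2.3 ]
turn deg [ -1.77  45.88 -42.49] shift [ 3.3 84.2 40.4] | per row [-0.18  4.59 -4.25] [0.3 8.4 4. ]
q end [-0.27  0.15  1.42  0.01  1.66  1.64] err 0.0 max rate [1.23 0.59 0.78 1.29 1.07 2.73]
```

>>> servo_tool([
  [[0.6,3.88,-2.19],[3.5,8.5,1.5],0],
  [[0.6,3.88,-2.19],[3.5,8.5,1.5],0],
  [[0.6,3.88,-2.19],[3.5,8.5,1.5],0],
  [[0.6,3.88,-2.19],[3.5,8.5,1.5],0],
  [[0.6,3.88,-2.19],[3.5,8.5,1.5],0],
  [[0.6,3.88,-2.19],[3.5,8.5,1.5],0],
  [[0.6,3.88,-2.19],[3.5,8.5,1.5],0],
  [[0.6,3.88,-2.19],[3.5,8.5,1.5],0],
  [[0.6,3.88,-2.19],[3.5,8.5,1.5],0],
  [[0.6,3.88,-2.19],[3.5,8.5,1.5],0],
])

```text
t: 6.5
tool_pos: [509.6, -57.2, 257.2]
ee_rot: [[0.998, -0.037, 0.059], [-0.05, -0.972, 0.231], [0.048, -0.233, -0.971]]
wrist_force: [-0.3, -0.1, -0.5]
gripper_width: 53.7
gripper_force: 12.0
```

>>> servo_tool([
  [[0.6,3.88,-2.19],[3.5,8.5,1.5],0],
  [[0.6,3.88,-2.19],[3.5,8.5,1.5],0],
  [[0.6,3.88,-2.19],[3.5,8.5,1.5],0],
  [[0.6,3.88,-2.19],[3.5,8.5,1.5],0],
  [[0.6,3.88,-2.19],[3.5,8.5,0],0],
  [[0.6,3.88,-2.19],[3.5,8.5,0],0],
  [[0.6,3.88,-2.19],[3.5,8.5,0],0],
  [[0.6,3.88,-2.19],[3.5,8.5,0],0],
  [[0.6,3.88,-2.19],[3.5,8.5,0],0],
  [[0.6,3.88,-2.19],[3.5,8.5,0],0],
])

```text
t: 7.33
tool_pos: [545.2, 27.2, 263.1]
ee_rot: [[0.721, -0.531, -0.445], [-0.367, -0.837, 0.406], [-0.588, -0.129, -0.798]]
wrist_force: [-0.1, -0.9, -0.7]
gripper_width: 54.0
gripper_force: 12.0
```

```bash
cat >> plan.py <<'E'
Rg=np.array([[.766,.059,.640],[.051,-.998,.031],[.641,.009,-.767]])
axT=Rg.T@np.array([.9985,.055,0]); mT=Rg.T@np.array([99*.9985,99*.055,-.5])
mT[1]=99*axT[1]
def mouth(s=None):
    s=s or ctrl.state(); R=np.array(s['ee_rot']); h=np.array(s['tool_pos'])-18.8*R[:,2]; return h+R@mT,R@axT,h
E
python3 - <<'E'
from plan import *
s=ctrl.state(); m,a,h=mouth(s); print('mouth',m,'axis',a,'hold',h,s['gripper_width'],s['gripper_force'],axT,mT)
R=np.array(s['ee_rot']); 
Rt=tool(2.8-45,-50); print((Rt@axT))
go([570,60,260],Rt,5)
E
```

```text
mouth [579.46508228  17.38024141 182.59826453] axis [ 0.2657713  -0.024801   -0.96364754] hold [553.55549218  19.56247547 278.1168861 ] 54.02037378200206 11.971357315778732 [0.767656  0.0040215 0.640745 ] [75.677444   0.3981285 63.817255 ]
[-7.74774141e-04 -4.72603474e-03 -9.99921560e-01]
turn deg [ 2.36 15.3  -8.86] shift [ 14.1  42.5 -15.2] | per row [ 0.47  3.06 -1.77] [ 2.8  8.5 -3. ]
q end [-0.27  0.68  1.    0.45  2.23  2.17] err 0.0 max rate [0.06 0.36 0.21 0.38 0.33 0.69]
```

>>> servo_tool([
  [[0.47,3.06,-1.77],[3,8.5,-3],0],
  [[0.47,3.06,-1.77],[3,8.5,-3],0],
  [[0.47,3.06,-1.77],[3,8.5,-3],0],
  [[0.47,3.06,-1.77],[3,8.5,-3],0],
  [[0.47,3.06,-1.77],[3,8.5,-3],0],
  [[0,0,0],[0,0,0],0],
  [[0,0,0],[0,0,0],0],
  [[0,0,0],[0,0,0],0],
])

```text
t: 8.0
tool_pos: [560.3, 68.4, 248.8]
ee_rot: [[0.481, -0.67, -0.566], [-0.432, -0.742, 0.512], [-0.763, -0.002, -0.646]]
wrist_force: [-0.6, 0.1, -0.2]
gripper_width: 54.1
gripper_force: 12.0
```

```bash
python3 - <<'E'
from plan import *
s=ctrl.state(); m,a,h=mouth(s); print('mouth',m,'axis',a.round(4),'hold',h,s['gripper_width'],s['gripper_force'])
Rt=tool(2.8-45,-50)
R=np.array(s['ee_rot']);print(np.degrees(Ro.from_matrix(Rt@R.T).as_rotvec()).round(2))
im,c=snap('side','s2'); wim,wc=snap('wrist','w4')
u,v=proj(c,m).astype(int); print(u,v,proj(c,[570.5,55,32]),proj(c,[571.2,60.2,95.8]),proj(wc,m),proj(wc,[571.2,60.2,95.8]))
A=cv2.resize(im[v-70:v+70,u-50:u+50],None,fx=4,fy=4,interpolation=cv2.INTER_CUBIC)
B=cv2.resize(wim[140:420,180:380],(400,560))
cv2.imwrite('pics/c4.png',np.hstack([A,B])[:,:,::-1])
E
```

```text
mouth [570.92231522  58.45879584 161.91852032] axis [ 0.0041 -0.0062 -0.9999] hold [570.8917541   58.73609676 260.91245066] 54.08831310019433 11.974146366119385
[ 0.08  0.28 -0.13]
228 198 [233.58261732 234.85641461] [230.09243027 218.6568769 ] [280.28187912 128.89957368] [278.93696644  69.20595378]
```

View pics/c4.png

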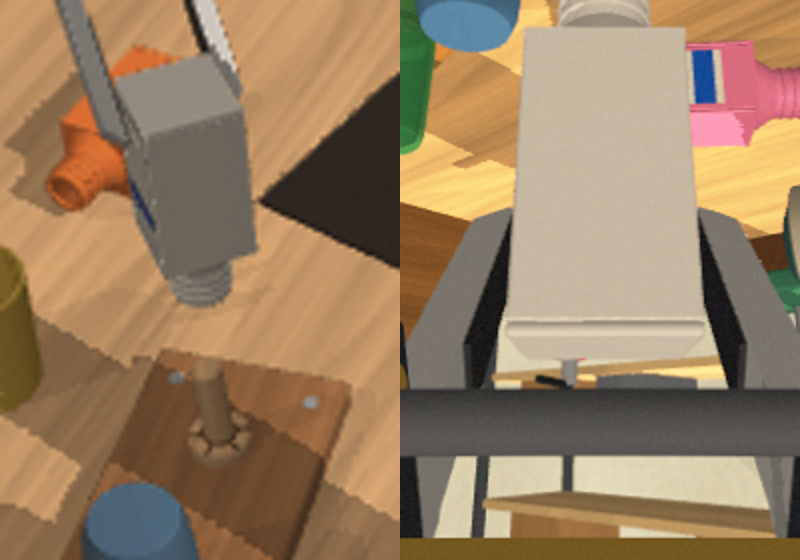

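Left (side camera): the rim is centred at about crop (203,284), above the dowel tip at about crop (206,366). The bottle is upright and mouth down. I'll measure the neck and dowel edges to sub-pixel before lowering.

```bash
python3 - <<'E'
from plan import *
im=cv2.imread('pics/s2.png'); c=load('s2'); hsv=cv2.cvtColor(cv2.resize(im[128:268,178:278],None,fx=4,fy=4,interpolation=cv2.INTER_CUBIC),cv2.COLOR_BGR2HSV)
sat=hsv[:,:,1].astype(int)
for y in range(268,312,4):
    x=np.where(sat[y,150:260]<60)[0]+150; print(y,(x.min(),x.max(),x.size) if x.size else None,end=' ')
print()
m,a,h=mouth()
# predicted neck silhouette
def sil(P,r,n=72):
    return np.array([proj(c,np.array(P)+[r*np.cos(t),r*np.sin(t),0]) for t in np.linspace(0,2*np.pi,n)])
f=lambda p:((p-[178,128])*4+1.5)
s=f(sil(m,17)); print('pred rim x',s[:,0].min(),s[:,0].max(),'y',s[:,1].min(),s[:,1].max())
s=f(sil([571.2,60.2,95.8],9.5)); print('pred tip x',s[:,0].min(),s[:,0].max(),'y',s[:,1].min(),s[:,1].max())
s=f(sil([570.5,55,32],18)); print('pred collar x',s[:,0].min(),s[:,0].max(),'y',s[:,1].min(),s[:,1].max())
g=cv2.cvtColor(im,cv2.COLOR_BGR2GRAY)
for y in range(216,232,2): print(y,g[y,218:246])
E
```

```text
268 (np.int64(161), np.int64(230), 70) 272 (np.int64(163), np.int64(229), 67) 276 (np.int64(165), np.int64(230), 66) 280 (np.int64(171), np.int64(230), 60) 284 (np.int64(172), np.int64(229), 58) 288 (np.int64(173), np.int64(228), 56) 292 (np.int64(175), np.int64(226), 52) 296 (np.int64(177), np.int64(223), 47) 300 (np.int64(180), np.int64(215), 36) 304 (np.int64(192), np.int64(207), 16) 308 None 
pred rim x 171.3494823067781 230.96976989982363 y 261.28431566167615 303.0700756606765
pred tip x 193.89852237360708 225.8430971970081 y 352.51603323513984 375.87118033367733
pred collar x 194.81759439281575 252.83723028581994 y 407.25460375939576 451.0490618060177
216 [ 98 106 106 114 111 110 116 106 142 139 165 167 168 167 164 162 158 158
 157 158 154 151 151 154 158 158 158 158]
218 [105 105 107 107 107 107 111 116 111 124 127 121 119 119 113 107 104 109
 100 131 129 152 154 157 158 157 154 159]
220 [ 77  79  81  81 106 109 113 108 108 124 128 121 119 118 103  92 100  99
 100 103 105 105 102 104 106 113 108 101]
222 [ 78  79 100 109 109 110  99 108  99 115 122 117 111  98  78  75 100 100
 103 106 104 102 104 108 108 106 101  99]
224 [ 79  78  78  82  83  82  79  81  81  89  93  92  87  83  80  76  84 102
 104 104 102 102 107 106 105 100  99 101]
226 [ 78  78  80  83  81  79  81  81  78  86  92  93  89  85  81  75  72 105
 104 102 103 106 107 106 101  98 100 101]
228 [ 77  78  82  81  78  80  80  81  82  82  89  93  90  84  82  78  74  76
 102 103 106 106 105 103  99 100 101 104]
230 [ 78  81  80  77  79  81  82  82  81  76  85  92  92  88  83  80  73  64
  66  81 107 107 104  99 100 101 102 105]
```

>>> servo_tool([
  [[0,0.28,0],[0.3,0.7,-14],0],
  [[0,0,0],[0.3,0.7,-14],0],
  [[0,0,0],[0.3,0.7,-14],0],
  [[0,0,0],[0.2,0.7,-12],0],
  [[0,0,0],[0,0,-6],0],
  [[0,0,0],[0,0,0],0],
  [[0,0,0],[0,0,0],0],
])

```text
t: 8.68
tool_pos: [561.8, 71.1, 188.1]
ee_rot: [[0.475, -0.671, -0.569], [-0.432, -0.742, 0.513], [-0.766, 0.002, -0.642]]
wrist_force: [-0.6, 0.1, -0.1]
gripper_width: 54.2
gripper_force: 12.0
```

```bash
python3 - <<'E'
from plan import *
M=[]
for k in range(4):
    s=ctrl.state(); m,a,h=mouth(s); M.append(m); im,c=snap('side','s3')
print(np.round(M,1),a.round(3),s['wrist_force'],s['t'])
u,v=228,222
cv2.imwrite('pics/c5.png',cv2.resize(im[v-45:v+35,u-40:u+40],None,fx=7,fy=7,interpolation=cv2.INTER_CUBIC)[:,:,::-1])
print(proj(c,np.mean(M,0)))
E
```

```text
[[571.9  61.2 101.2]
 [572.2  61.1 101.7]
 [572.4  61.  101.9]
 [572.5  61.  102. ]] [-0.    -0.006 -1.   ] [ 0.23756567 -0.93794566 -0.43673699] 8.8333
[229.31031829 217.07967343]
```

View pics/c5.png

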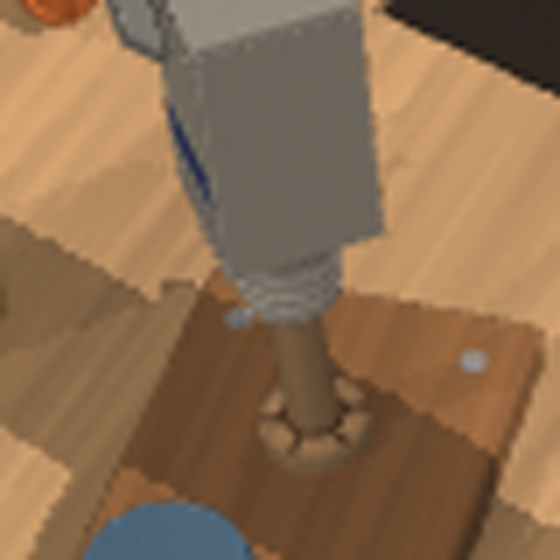

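The side view shows the dowel centred at about (297,310) against the neck's 290 (at 7x), roughly 1 px or 2 mm to the right. I'll nudge x by −1.2 mm and ease down.

>>> servo_tool([
  [[0,0,0],[-1.2,-0.3,0],0],
  [[0,0,0],[0,0,-2],0],
  [[0,0,0],[0,0,-2],0],
  [[0,0,0],[0,0,-2],0],
  [[0,0,0],[0,0,-2],0],
  [[0,0,0],[0,0,-2],0],
  [[0,0,0],[0,0,0],0],
  [[0,0,0],[0,0,0],0],
])

```text
t: 9.55
tool_pos: [560.9, 70.7, 177.9]
ee_rot: [[0.476, -0.671, -0.569], [-0.432, -0.741, 0.513], [-0.766, 0.002, -0.643]]
wrist_force: [1.8, 1.2, -0.9]
gripper_width: 53.6
gripper_force: 12.0
```

>>> servo_tool([
  [[0,0,0],[0,-0.25,-2],0],
  [[0,0,0],[0,-0.25,-3],0],
  [[0,0,0],[0,-0.25,-3],0],
  [[0,0,0],[0,-0.25,-3],0],
  [[0,0,0],[0,-0.25,-3],0],
  [[0,0,0],[0,0,0],0],
  [[0,0,0],[0,0,0],0],
])

```text
t: 10.13
tool_pos: [560.7, 69.4, 163.9]
ee_rot: [[0.476, -0.671, -0.569], [-0.432, -0.741, 0.513], [-0.766, 0.002, -0.643]]
wrist_force: [1.6, 0.4, -0.5]
gripper_width: 53.8
gripper_force: 12.0
```

>>> servo_tool([
  [[0,0,0],[0,-0.25,-4],0],
  [[0,0,0],[0.1,-0.25,-4],0],
  [[0,0,0],[0.1,-0.3,-4],0],
  [[0,0,0],[0.1,-0.3,-4],0],
  [[0,0,0],[0.1,-0.3,-4],0],
  [[0,0,0],[0,-0.3,-4],0],
  [[0,0,0],[0,-0.3,-4],0],
  [[0,0,0],[0,-0.3,-4],0],
  [[0,0,0],[0,-0.3,-3],0],
  [[0,0,0],[0,0,0],0],
])

```text
t: 10.97
tool_pos: [561.0, 66.8, 128.5]
ee_rot: [[0.475, -0.671, -0.569], [-0.432, -0.741, 0.513], [-0.766, 0.002, -0.642]]
wrist_force: [-0.4, 0.4, -1.5]
gripper_width: 53.9
gripper_force: 12.0
```

```bash
python3 - <<'E'
from plan import *
M=[]
for k in range(4):
    s=ctrl.state(); m,a,h=mouth(s); M.append(m); im,c=snap('side','s4')
print(np.round(M,1),a.round(3),s['wrist_force'],s['gripper_width'])
E
```

```text
[[571.1  56.9  41.6]
 [571.2  56.9  41.9]
 [571.2  56.9  42.2]
 [571.3  56.9  42.4]] [-0.002 -0.006 -1.   ] [ 0.46808506 -0.38959008 -0.70201246] 54.272438990473695
```

>>> servo_tool([
  [[0,0,0],[0,-0.1,-1.5],0],
  [[0,0,0],[0,-0.1,-1.5],0],
  [[0,0,0],[0,-0.1,-1.5],0],
  [[0,0,0],[0,-0.1,-1],0],
  [[0,0,0],[0,-0.1,-1],0],
  [[0,0,0],[0,-0.1,-1],0],
  [[0,0,0],[0,0,0],0],
  [[0,0,0],[0,0,0],0],
])

```text
t: 11.83
tool_pos: [561.1, 66.3, 121.7]
ee_rot: [[0.476, -0.671, -0.569], [-0.432, -0.742, 0.513], [-0.766, 0.002, -0.643]]
wrist_force: [0.4, -0.9, -1.1]
gripper_width: 53.7
gripper_force: 12.0
```

>>> servo_tool([
  [[0,0,0],[0,-0.1,-0.5],0],
  [[0,0,0],[0,-0.1,-0.5],0],
  [[0,0,0],[0,0,-0.5],0],
  [[0,0,0],[0,0,0],0],
  [[0,0,0],[0,0,0],0],
])

```text
t: 12.25
tool_pos: [561.2, 66.1, 120.3]
ee_rot: [[0.476, -0.671, -0.569], [-0.432, -0.742, 0.513], [-0.766, 0.002, -0.643]]
wrist_force: [0.1, -0.3, -0.9]
gripper_width: 53.7
gripper_force: 12.0
```

>>> servo_tool([
  [[0,0,0],[0,0,-0.5],0],
  [[0,0,0],[0,0,-0.5],0],
  [[0,0,0],[0,0,-0.5],0],
  [[0,0,0],[0,0,0],0],
  [[0,0,0],[0,0,0],0],
])

```text
t: 12.67
tool_pos: [561.1, 66.0, 119.0]
ee_rot: [[0.476, -0.671, -0.569], [-0.432, -0.742, 0.513], [-0.766, 0.002, -0.643]]
wrist_force: [0.2, 0.3, -0.2]
gripper_width: 53.8
gripper_force: 12.0
```

>>> servo_tool([
  [[0,0,0],[0,0,-0.5],0],
  [[0,0,0],[0,0,-0.5],0],
  [[0,0,0],[0,0,-0.5],0],
  [[0,0,0],[0,0,0],0],
  [[0,0,0],[0,0,0],0],
])

```text
t: 13.08
tool_pos: [560.8, 66.3, 118.9]
ee_rot: [[0.476, -0.671, -0.569], [-0.431, -0.742, 0.514], [-0.767, 0.001, -0.642]]
wrist_force: [1.0, -0.2, 5.1]
gripper_width: 53.8
gripper_force: 12.0
```

The force has risen to +5 N and downward motion has stopped, so the rim is seated on the collar. I'll hold briefly, release, then back off along the tool axis.

>>> servo_tool([
  [[0,0,0],[0,0,0],0],
  [[0,0,0],[0,0,0],0],
  [[0,0,0],[0,0,0],0.7],
  [[0,0,0],[0,0,0],0.8],
  [[0,0,0],[0,0,0],0.9],
  [[0,0,0],[0,0,0],0.9],
  [[0,0,0],[0,0,0],0.9],
  [[0,0,0],[0,0,0],0.9],
])

```text
t: 13.75
tool_pos: [561.1, 66.1, 117.1]
ee_rot: [[0.476, -0.671, -0.569], [-0.432, -0.742, 0.513], [-0.766, 0.002, -0.643]]
wrist_force: [-0.3, 0.2, -0.0]
gripper_width: 84.1
gripper_force: 0.0
```

```bash
python3 - <<'E'
from plan import *
R=np.array(ctrl.state()['ee_rot']); h=mouth()[2]; go(h-170*R[:,2],R,15)
im,c=snap('side','s5'); cv2.imwrite('pics/c6.png',cv2.resize(im[130:300,140:310],None,fx=3.4,fy=3.4,interpolation=cv2.INTER_CUBIC)[:,:,::-1])
E
```

```text
turn deg [0. 0. 0.] shift [ 96.7 -87.2 109.3] | per row [0. 0. 0.] [ 6.4 -5.8  7.3]
q end [-0.33  0.92  0.55  0.48  2.44  2.22] err 0.0 max rate [0.06 0.21 0.66 0.2  0.42 0.25]
```

View pics/c6.png

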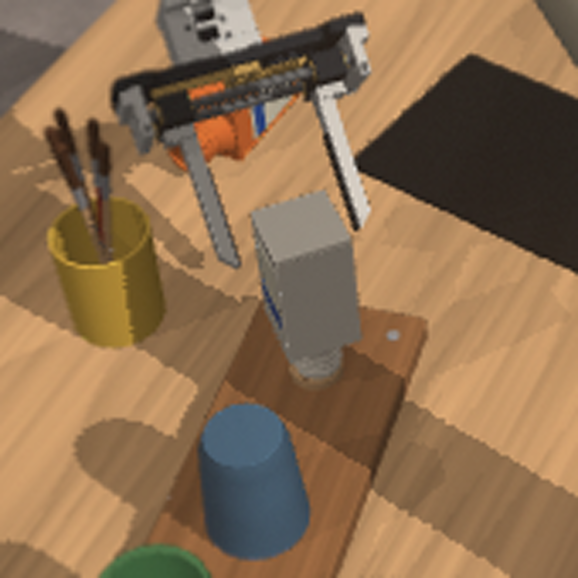

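The bottle stands upright on the peg at about (310,300), with its rim at the collar near (317,375). The fingers are open on both sides and the cup and pot are undisturbed. Retreating.

>>> servo_tool([
  [[0,0,0],[6.5,-5.9,7.3],0.9],
  [[0,0,0],[6.5,-5.9,7.3],0.9],
  [[0,0,0],[6.5,-5.9,7.3],0.9],
  [[0,0,0],[6.5,-5.9,7.3],0.9],
  [[0,0,0],[6.5,-5.9,7.3],0.9],
  [[0,0,0],[6.5,-5.9,7.3],0.9],
  [[0,0,0],[6.5,-5.9,7.3],0.9],
  [[0,0,0],[6.5,-5.9,7.3],0.9],
  [[0,0,0],[6.5,-5.9,7.3],0.9],
  [[0,0,0],[6.5,-5.9,7.3],0.9],
])

```text
t: 14.63
tool_pos: [626.4, 6.8, 190.6]
ee_rot: [[0.476, -0.671, -0.569], [-0.432, -0.742, 0.513], [-0.766, 0.002, -0.643]]
wrist_force: [0.1, -0.5, 0.1]
gripper_width: 84.8
gripper_force: 0.0
```

>>> servo_tool([
  [[0,0,0],[6.5,-5.9,7.3],0.9],
  [[0,0,0],[6.5,-5.9,7.3],0.9],
  [[0,0,0],[6.5,-5.9,7.3],0.9],
  [[0,0,0],[0,0,8],0.9],
  [[0,0,0],[0,0,8],0.9],
  [[0,0,0],[0,0,0],0.9],
  [[0,0,0],[0,0,0],0.9],
  [[0,0,0],[0,0,0],0.9],
])

```text
t: 15.3
tool_pos: [645.3, -10.2, 228.3]
ee_rot: [[0.476, -0.671, -0.569], [-0.432, -0.742, 0.513], [-0.766, 0.002, -0.643]]
wrist_force: [0.3, 0.0, -0.4]
gripper_width: 84.5
gripper_force: 0.0
```

```bash
python3 - <<'E'
from plan import *
im,c=snap('side','s6'); cv2.imwrite('pics/c7.png',cv2.resize(im[130:300,140:310],None,fx=3.4,fy=3.4,interpolation=cv2.INTER_CUBIC)[:,:,::-1])
E
```

```text
(no output)
```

View pics/c7.png

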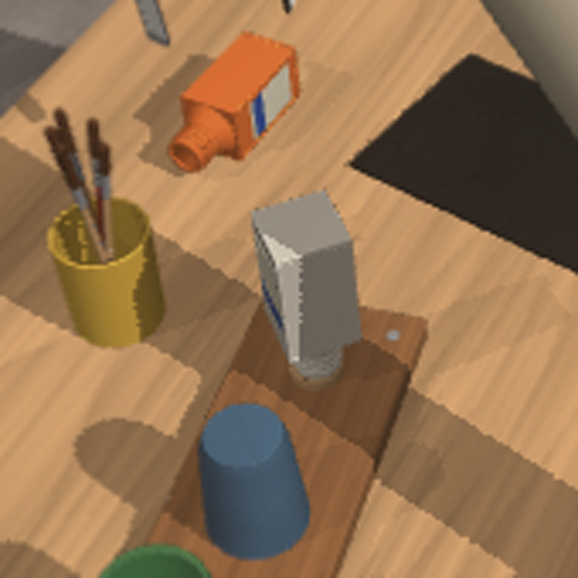

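The bottle hasn't moved since release: it stands seated on the peg with its rim near (317,375), and the gripper is clear. Handing in.

```bash
python3 -c "
from bench import ctrl
print(ctrl.sign_off())"
```

```text
the job is handed in; nothing more can be done
None
```

The small white bottle is draining upside down on the empty peg, rim seated on the collar, and the job is handed in. The gripper let go and moved clear. Nothing else looked disturbed, though the mallet wasn't in the last pictures. The sign-off call returned no verdict.

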